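Clip the lid onto the biscuit box

TASK

Put the grey lid on the white food container so that it sits fully down on the rim, then fold down each of its four hinged flaps until it has clicked home under the catch rail. Go gently: never press a flap or the container with more than about 25 newtons, and leave the other things on the table where they are.

Things in the scene. Friction and masses are not known exactly. Their poses are not given: they have to be found in the camera images.
- tub_rim (a point): Centre of the white food container's mouth, level with its rim, 75 mm above the table; z up, axes along the walls. Outside 90 mm (x) by 110 mm (y), walls 4 mm, biscuits inside; it is fixed to the table. Half-way along each wall a 52 mm long, 6 mm thick rounded catch rail stands out, its middle 8.5 mm outside the wall and 16 mm below the rim.
- lid_handle (a point): Centre of the bar handle on the loose grey lid (about 300 g): 16 mm wide (x), 60 long (y), 26 high, on the lid's top. z is the lid's up, axes along its edges; half a turn makes no difference. 30 mm above the table at the start; 19 mm above tub_rim when the lid is seated (see lid_seat). The four flaps stick out 51 mm beyond the container's walls at most.
- lid_seat (a point): Centre of the underside of the lid's plate (102 mm in x, 122 in y, 6 thick), 19 mm below lid_handle; this face rests on the rim when seated. Below it a plug, 80 x 100 mm at the plate and 11 mm deep, drops into the 82 x 102 mm mouth with 1 mm of play all round; it tapers to 3.5 mm less a side at its foot, so that it finds its way if pressed down lightly.
- flap_a (a joint): Angle (rad) of the flap on the lid's +x (one long edge). Its level hinge line passes (60, 0, -16) mm from lid_handle in the lid's axes. 0: closed, hanging straight down beside the wall (a hard stop, the force climbs steeply); 1.57: straight out; 1.65 to 2 at the start, at most 2.5. It stays where it is left. Plate 44 mm wide, 36 mm long from the hinge, 4 mm thick; outer face 2 mm outside the hinge line when closed.
- flap_a_mid (a point): On the outer face of flap_a, mid-width, 24 mm from its hinge: push here. x points out of that face (outward when closed, up when the flap sticks out), z towards the hinge. A sprung rib inside meets the catch rail at about 0.3 rad and must be pushed under it with some 5 to 10 N here; past about 0.08 rad it snaps in and holds the flap at 0.
- flap_b (a joint): Angle (rad) of the flap on the lid's +y (one short edge). Its level hinge line passes (0, 70, -16) mm from lid_handle in the lid's axes. 0: closed, hanging straight down beside the wall (a hard stop, the force climbs steeply); 1.57: straight out; 1.65 to 2 at the start, at most 2.5. It stays where it is left. Plate 44 mm wide, 36 mm long from the hinge, 4 mm thick; outer face 2 mm outside the hinge line when closed.
- flap_b_mid (a point): On the outer face of flap_b, mid-width, 24 mm from its hinge: push here. x points out of that face (outward when closed, up when the flap sticks out), z towards the hinge. A sprung rib inside meets the catch rail at about 0.3 rad and must be pushed under it with some 5 to 10 N here; past about 0.08 rad it snaps in and holds the flap at 0.
- flap_c (a joint): Angle (rad) of the flap on the lid's -x (the other long edge). Its level hinge line passes (-60, 0, -16) mm from lid_handle in the lid's axes. 0: closed, hanging straight down beside the wall (a hard stop, the force climbs steeply); 1.57: straight out; 1.65 to 2 at the start, at most 2.5. It stays where it is left. Plate 44 mm wide, 36 mm long from the hinge, 4 mm thick; outer face 2 mm outside the hinge line when closed.
- flap_c_mid (a point): On the outer face of flap_c, mid-width, 24 mm from its hinge: push here. x points out of that face (outward when closed, up when the flap sticks out), z towards the hinge. A sprung rib inside meets the catch rail at about 0.3 rad and must be pushed under it with some 5 to 10 N here; past about 0.08 rad it snaps in and holds the flap at 0.
- flap_d (a joint): Angle (rad) of the flap on the lid's -y (the other short edge). Its level hinge line passes (0, -70, -16) mm from lid_handle in the lid's axes. 0: closed, hanging straight down beside the wall (a hard stop, the force climbs steeply); 1.57: straight out; 1.65 to 2 at the start, at most 2.5. It stays where it is left. Plate 44 mm wide, 36 mm long from the hinge, 4 mm thick; outer face 2 mm outside the hinge line when closed.
- flap_d_mid (a point): On the outer face of flap_d, mid-width, 24 mm from its hinge: push here. x points out of that face (outward when closed, up when the flap sticks out), z towards the hinge. A sprung rib inside meets the catch rail at about 0.3 rad and must be pushed under it with some 5 to 10 N here; past about 0.08 rad it snaps in and holds the flap at 0.
- cup_mid (a point): Bystander, to be left alone: small steel dish, 52 mm across, 34 mm high; this point is in its middle.
- brush_mid (a point): Bystander, to be left alone: pastry brush, 160 mm long; this point is in its middle.
- pin_mid (a point): Bystander, to be left alone: rolling pin, 300 mm long, 40 mm thick, lying across; this point is in its middle.
- green_bowl_mid (a point): Bystander, to be left alone: green plastic bowl, 100 mm across, 55 mm high; this point is in its middle.
- bottle_mid (a point): Bystander, to be left alone: bottle, 60 mm across, 170 mm high; this point is in its middle.
- cutter_mid (a point): Bystander, to be left alone: round steel cutter, 60 mm across, 25 mm high; this point is in its middle.
- spoon_mid (a point): Bystander, to be left alone: spoon, 150 mm long; this point is in its middle.
Not all that is in view belongs to the job. Leave any red look-alike of the part that bears tub_rim alone.

How it is judged:
On the way:
1. the lid sits fully down on the container's rim, its flaps not yet closed (z of lid_handle in the frame of tub_rim between 0.016 and 0.0215 m and horizontal distance between lid_handle and tub_rim below 0.004 m and angle between the x axis of lid_handle and the x axis of tub_rim, either way round below 0.06 rad and angle between the z axis of lid_handle and the z axis of tub_rim, either way round below 0.04 rad and value of joint each of flap_a, flap_b, flap_c, flap_d above 0.5 rad), for 0.2 s.
At the end, for the whole second after the job is handed in: The lid sits level on the container's rim (underside within 2.5 mm of the rim, centred within 4 mm, square within 0.06 rad either way round, level within 0.04 rad), at rest, and all four flaps are latched, within 0.06 rad of fully closed (z of lid_handle in the frame of tub_rim between 0.016 and 0.0215 m and horizontal distance between lid_handle and tub_rim below 0.004 m and angle between the x axis of lid_handle and the x axis of tub_rim, either way round below 0.06 rad and angle between the z axis of lid_handle and the z axis of tub_rim, either way round below 0.04 rad and value of joint each of flap_a, flap_b, flap_c, flap_d below 0.06 rad and velocity of joint each of flap_a, flap_b, flap_c, flap_d below 0.05 rad/s and linear speed of lid below 0.01 m/s); the robot touches nothing.
It fails at once if a flap is pressed with more than 25 N (contact force between any of the fingers, the arm and flap_a above 25 N or contact force between any of the fingers, the arm and flap_b above 25 N or contact force between any of the fingers, the arm and flap_c above 25 N or contact force between any of the fingers, the arm and flap_d above 25 N).
It fails at once if the container is pressed by the robot with more than 25 N (contact force between any of the fingers, the arm and tub above 25 N).
It fails at once if a bystander is moved by more than 30 mm (distance of any of cup_mid, brush_mid, pin_mid, green_bowl_mid, bottle_mid, cutter_mid, spoon_mid from where it was at the start of the episode above 0.03 m).
It also fails if it takes over 72 s, if anything falls off the work surface, if the arm or the gripper's body presses on something with over 40 N, if the wrist force passes 120 N, or if a joint passes its speed limit or range.

ROBOT

A 6-joint arm with a two-finger parallel gripper is mounted at the origin on the work surface. World frame = base frame: x ahead of the robot, y to its left, z up, the work surface at z = 0. Lengths are in m, angles in rad, forces in N, time in s.
With the tool pointing down it reaches from about 0.3 to 0.775 m from the base axis. Payload 14.6 kg.
Tool frame: the origin (TCP) lies at the very end of the fingers, on their centre line; the grasp point (between the pads) lies 19 mm behind it (manip.hold_point_z is the distance from the TCP to the grasp point, in m); z points along the fingers, y is the line along which they close (so a half turn about z gives the same grasp; the last joint's range is limited). The gripper opens to 85 mm and grips with 20 to 120 N. Pads are 22 mm wide; open, the fingers measure 114 mm over their backs; the gripper's body (76 mm by 85 mm) begins 54 mm behind the grasp point. The pads swing forward as they close: fully open they stand 13 mm farther back than shut.
Start: joints at [-1.299, 0.3, 1.521, -0, 1.321, -0.067], TCP at [0.183, -0.519, 0.231] pointing down, gripper open.
Joint ranges: [-3.03, 3.03], [-0.79, 2.21], [0.23, 2.52], [-1.04, 4.18], [0, 3.07], [-2.55, 2.55]. Speed limits (rad/s): [2.22, 2.22, 2.57, 3.14, 3.14, 3.14].

INTERFACE

Orientations are given as [roll, pitch, yaw] about the fixed x, y, z axes, in that order (R = Rz(yaw) Ry(pitch) Rx(roll)).
In Python, from cell import readout, cams, job, manip gives the robot as it stands.
- The arm moves only by the tool drive_tool, never from a script. Its argument "plan" is a list of rows, each an object with "travel": the shift along the tool's x, y, z in units of 30 mm (1.0 is 30 mm), a list of three; "angular": the turn, a rotation vector about the tool's x, y, z in degrees, a list of three; "grip": the opening in per cent of the stroke, from 0 (shut) to 100 (fully open). A call has 1 to 12 rows; each row is the pose to reach, as a shift and turn from the pose commanded when the call began, along the tool's axes at that moment; what a row does not reach only later rows make up. A row lasts 1/10 s, in which the tool goes at most 50 mm and 8.59 degrees, less where a joint would pass 70% of its speed; a pose out of reach is approached as far as the arm can. A call with a gripper value outside its range is refused whole. The fingers move at their own pace and stop on an object; "newtons" is the grip in N (left out, the last holds). Time passes only in rows, so rows that repeat a pose let the fingers close. It gives the time, the measured TCP pose, the force, the opening and the grip force at its end, in the units of the state.
- readout.read_state(): the state, without advancing time (a new reading comes with each control period).
- cams.snapshot(name): name is "scene" or "top" or "wrist"; returns the picture (400x640x3 uint8, blue, green, red); there is no depth.
- cams.get_calibration(name): a dict with "mtx" (3x3 intrinsics, pixels), "D" ([k1, k2, p1, p2, k3] as OpenCV has them; the pictures are not rectified), "origin" and "rotation" of the camera in the world; the wrist camera has in their place "hand_eye" (4x4, takes a point from camera to tool coordinates, whose origin is the TCP and whose axes are the flange's). Camera axes: x right, y up, looking along -z (the intrinsics and any distortion apply to the point x, -y, -z); pixel columns grow to the right and rows downward; lengths in m; the calibration is good to about 2 mm. A picture is of the moment at which its call begins: read the wrist's pose just before it. get_calibration takes no time and is no camera call.
- job.hand_in(): hands the job in; it is judged then, once.
The state is a dict: "time": time; "q": joint angles; "qd": joint speeds; "joint_torque": joint torques, N m; "ee_pos": TCP position; "tcp_rot": TCP orientation; "ft_force": force on the tool from outside, world axes, zero at the start; "wrist_torque": the same for the moment, N m; "width": finger opening in m; "grip_force": force on a finger pad.
Only numpy, scipy, OpenCV 4.12 (cv2) and the standard library are available. Lean on these libraries where they do the work, as an engineer would, in place of code of your own. Each camera call takes 0.05 s, during which the arm holds its last target. There are 200 camera calls.

## Working session

There is one attempt and no reset: what is moved stays moved. The work goes in short steps, Python scripts to look and compute and a tool call to move; the robot and the scene stay as the last step left them, time stands still between calls to the robot, and variables do not carry over. Pictures are saved under pics/ and viewed, at most 10 in all, crops included, and the job is handed in when it is done.

Besides the shell and the picture viewer there is one more tool, called after ">>>" as name(argument=value, ...), one argument or row to a line, values as JSON. drive_tool: Moves the arm, as the interface text tells. Its arguments: {"type":"object","properties":{"plan":{"type":"array","items":{"type":"object","properties":{"travel":{"type":"array","items":{"type":"number"}},"angular":{"type":"array","items":{"type":"number"}},"grip":{"type":"number"}}}},"newtons":{"type":"number"}},"required":["plan"]}

```bash
mkdir -p pics; ls
python3 - <<'E'
from cell import readout,cams,job,manip
import cv2,numpy as np
print(readout.read_state())
for n in("scene","top"):
    cv2.imwrite(f"pics/{n}0.png",cams.snapshot(n)); print(n,cams.get_calibration(n))
print(cams.get_calibration("wrist"),manip.hold_point_z)
E
```

```text
pics
{'time': 0.0, 'q': array([-1.29857679e+00,  3.00474880e-01,  1.52158671e+00, -1.36643162e-06,
        1.32071560e+00, -6.66162697e-02]), 'qd': array([-5.78550682e-05,  2.55186690e-04,  1.09718453e-03, -1.90807749e-04,
        2.06283928e-04, -2.15943753e-04]), 'joint_torque': array([-2.89335985e-04, -5.43505669e+01, -3.61791015e+01, -1.05558952e-04,
        4.05767452e-03, -4.22423466e-05]), 'ee_pos': array([ 0.18273813, -0.5185013 ,  0.23071687]), 'tcp_rot': array([-3.14041065e+00, -7.75305361e-05,  3.38836099e-01]), 'ft_force': array([0.40438308, 0.15369173, 0.14394866]), 'wrist_torque': array([ 0.0040214 , -0.04329478, -0.03208375]), 'grip_force': 0.0, 'width': 0.08540648506631637}
scene {'mtx': array([[479.57597989,   0.        , 325.51327298],
       [  0.        , 479.57597989, 196.44718234],
       [  0.        ,   0.        ,   1.        ]]), 'D': array([0.00425067, 0.        , 0.        , 0.        , 0.        ]), 'origin': array([ 0.88431533, -0.57754688,  1.1254547 ]), 'rotation': array([0.56629958, 0.00862954, 0.59570955])}
top {'mtx': array([[388.32840875,   0.     
[... 223 characters left out ...]
36379741, -0.02733377,  1.3069722 ]), 'rotation': array([ 0.12705215, -0.0085495 , -1.58864521])}
{'mtx': array([[300.20825742,   0.        , 321.08278055],
       [  0.        , 300.20825742, 198.7783175 ],
       [  0.        ,   0.        ,   1.        ]]), 'D': array([-0.00747213,  0.        ,  0.        ,  0.        ,  0.        ]), 'hand_eye': array([[-4.19249664e-04,  9.45450723e-01,  3.25764877e-01,
         8.35093186e-02],
       [ 9.99999371e-01,  5.74596547e-05,  1.12020710e-03,
         5.02337246e-04],
       [ 1.04038228e-03,  3.25765142e-01, -9.45450152e-01,
        -1.43145982e-01],
       [ 0.00000000e+00,  0.00000000e+00,  0.00000000e+00,
         1.00000000e+00]])} 0.0187
```

View pics/top0.png

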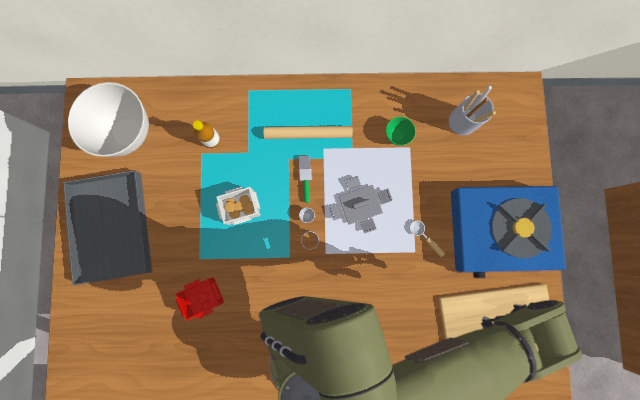

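View pics/scene0.png

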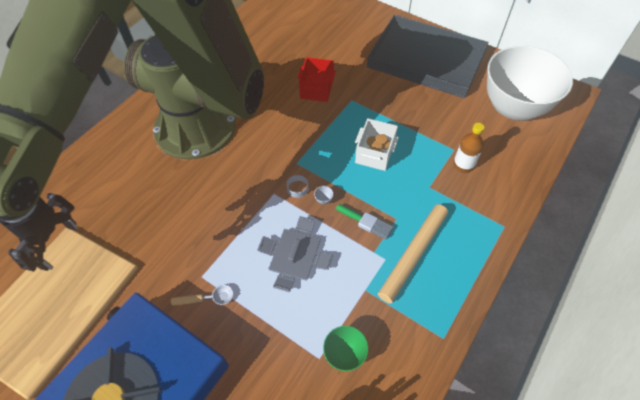

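The top view shows the tub at about (239,206), the lid at about (361,203) on a white sheet, the red decoy at (200,298), with dish, brush and cutter between them near (306,160–240). The scene view agrees.

```bash
cat > h.py <<'E'
import numpy as np,cv2
from scipy.spatial.transform import Rotation as Ro
from cell import readout,cams,job,manip
F=np.diag([1,-1,-1.])
def Rt(rpy): return Ro.from_euler('xyz',rpy).as_matrix()
def campose(n,st=None):
    c=cams.get_calibration(n)
    if n=="wrist":
        st=st or readout.read_state(); T=np.eye(4);T[:3,:3]=Rt(st['tcp_rot']);T[:3,3]=st['ee_pos']
        T=T@np.array(c['hand_eye']); return c['mtx'],c['D'],T[:3,:3],T[:3,3]
    return c['mtx'],c['D'],Rt(c['rotation']),np.array(c['origin'])
def ground(P,uv,z):
    K,D,R,o=P; u=cv2.undistortPoints(np.float64(uv).reshape(-1,1,2),K,D).reshape(-1,2)
    d=(R@F@np.c_[u,np.ones(len(u))].T).T; return o+d*((z-o[2])/d[:,2])[:,None]
def proj(P,X):
    K,D,R,o=P; p=(np.atleast_2d(X)-o)@R@F
    return cv2.projectPoints(p.reshape(-1,1,3),np.zeros(3),np.zeros(3),K,np.array(D))[0].reshape(-1,2)
def lidpts(x,y,yaw,z=0.03):
    c,s=np.cos(yaw),np.sin(yaw); R=np.array([[c,-s,0],[s,c,0],[0,0,1]])
    b=lambda hx,hy,zz:[[hx*i,hy*j,zz] for i,j in((1,1),(-1,1),(-1,-1),(1,-1))]
    L=np.array(b(.051,.061,-.013)+b(.008,.03,.013))
    return L@R.T+[x,y,z]
def tubpts(x,y,yaw):
    c,s=np.cos(yaw),np.sin(yaw); R=np.array([[c,-s,0],[s,c,0],[0,0,1]])
    L=np.array([[hx*i,hy*j,0] for hx,hy in((.045,.055),(.041,.051)) for i,j in((1,1),(-1,1),(-1,-1),(1,-1))])
    return L@R.T+[x,y,.075]
def fit(P,uv,fn,x0,idx):
    from scipy.optimize import least_squares
    r=least_squares(lambda v:(proj(P,fn(*v)[idx])-uv).ravel(),x0); return r.x,np.sqrt(np.mean(r.fun**2))
E
python3 - <<'E'
from h import *
P=campose("top")
print(ground(P,[[239,206]],.075),ground(P,[[361,203]],.03))
print(ground(P,[[299,217],[315,215],[306,155],[306,200],[310,240],[353,132],[400,130],[205,130],[418,228],[440,252]],.02))
im=cv2.imread("pics/top0.png")[150:265,195:420]
cv2.imwrite("pics/c0.png",cv2.resize(im,None,fx=3.5,fy=3.5,interpolation=cv2.INTER_CUBIC))
E
```

```text
[[0.50736942 0.21355998 0.075     ]] [[ 0.51581689 -0.18150699  0.03      ]]
[[ 0.47364828  0.02491605  0.02      ]
 [ 0.47940764 -0.02833568  0.02      ]
 [ 0.68407071 -0.00121554  0.02      ]
 [ 0.53019298  0.00088786  0.02      ]
 [ 0.39696432 -0.01046721  0.02      ]
 [ 0.76216919 -0.16312709  0.02      ]
 [ 0.76693883 -0.32478463  0.02      ]
 [ 0.77721359  0.34276873  0.02      ]
 [ 0.43018481 -0.36971568  0.02      ]
 [ 0.34977859 -0.43871766  0.02      ]]
```

View pics/c0.png

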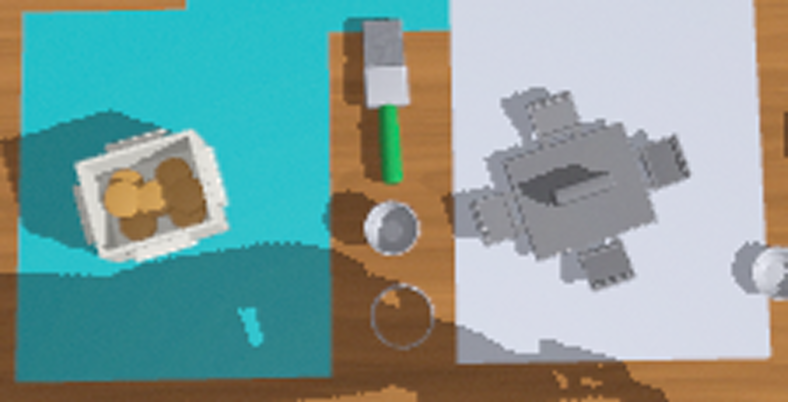

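In the crop, the lid plate's corners are at about (502,160), (625,122), (657,218), (537,258). The tub's rim corners are at about (75,163), (196,130), (228,228), (105,260). Both are yawed by about 0.3 rad.

```bash
cat >> h.py <<'E'
def goto(x,y,z,yaw,st=None,tilt=None):
    st=st or readout.read_state(); R=Rt(st['tcp_rot'])
    G=Ro.from_euler('xyz',[np.pi,0,yaw]).as_matrix() if tilt is None else tilt
    t=R.T@(np.array([x,y,z])-st['ee_pos'])/.03
    print('travel',t.round(3),'ang',np.degrees(Ro.from_matrix(R.T@G).as_rotvec()).round(2))
E
python3 - <<'E'
from h import *
P=campose("top")
f=lambda a:(np.array(a)+.5)/3.5-.5+[195,150]
# corner order in lid axes: (+x+y)=TL,(-x+y)=BL,(-x-y)=BR,(+x-y)=TR
l,e=fit(P,f([[502,160],[537,258],[657,218],[625,122]]),lidpts,[.52,-.18,.3],[0,1,2,3]);print('lid',l,e)
t,e=fit(P,f([[75,163],[105,260],[228,228],[196,130]]),tubpts,[.5,.21,.27],[0,1,2,3]);print('tub',t,e)
goto(l[0],l[1],.15,l[2]+np.pi/2)
E
```

```text
lid [ 0.51502602 -0.18115295  0.29651962] 0.4447795809863028
tub [0.50945487 0.21741654 0.27376189] 0.8581428943089203
travel [14.184 -6.923  2.701] ang [-4.000e-02 -5.000e-02 -8.758e+01]
```

>>> drive_tool(
  plan=[
    {"travel":[1.2,-0.6,0.2],"angular":[0,0,-8],"grip":100},
    {"travel":[2.6,-1.2,0.4],"angular":[0,0,-16],"grip":100},
    {"travel":[4.0,-1.9,0.7],"angular":[0,0,-24],"grip":100},
    {"travel":[5.4,-2.6,0.9],"angular":[0,0,-32],"grip":100},
    {"travel":[6.8,-3.3,1.2],"angular":[0,0,-40],"grip":100},
    {"travel":[8.2,-4.0,1.5],"angular":[0,0,-48],"grip":100},
    {"travel":[9.6,-4.7,1.8],"angular":[0,0,-56],"grip":100},
    {"travel":[11.0,-5.4,2.1],"angular":[0,0,-64],"grip":100},
    {"travel":[12.3,-6.0,2.4],"angular":[0,0,-72],"grip":100},
    {"travel":[13.4,-6.5,2.6],"angular":[0,0,-80],"grip":100},
    {"travel":[14.18,-6.92,2.7],"angular":[0,0,-87.6],"grip":100},
    {"travel":[14.18,-6.92,2.7],"angular":[0,0,-87.6],"grip":100},
  ],
)

```text
time: 1.3
ee_pos: [0.5162, -0.1791, 0.1493]
tcp_rot: [-3.141, -0.001, 1.875]
ft_force: [-0.6, 0.2, -0.3]
width: 0.0856
grip_force: 0.0
```

Run:
```python
from h import *
st=readout.read_state(); im=cams.snapshot("wrist"); cv2.imwrite("pics/w1.png",im)
print(st); np.save("w1.npy",[st['ee_pos'],st['tcp_rot']])
```

```text
{'time': 1.3, 'q': array([-4.01163785e-01,  3.73687043e-01,  1.62273589e+00,  3.50448410e-04,
        1.14657344e+00, -7.05635861e-01]), 'qd': array([-0.05992968, -0.02837878,  0.02674881, -0.00976149,  0.00343224,
        0.08808708]), 'joint_torque': array([ 2.55961575e+00, -5.50029266e+01, -3.43117869e+01,  1.42854047e-01,
       -4.97483974e-02, -1.31549880e+00]), 'ee_pos': array([ 0.51623535, -0.17912803,  0.14930536]), 'tcp_rot': array([-3.14073112e+00, -1.15331229e-03,  1.87512343e+00]), 'ft_force': array([-0.56218757,  0.24865571, -0.31371867]), 'wrist_torque': array([-0.03056302,  0.01033514,  0.0008825 ]), 'grip_force': 0.0, 'width': 0.08558513932654623}
```

View pics/w1.png

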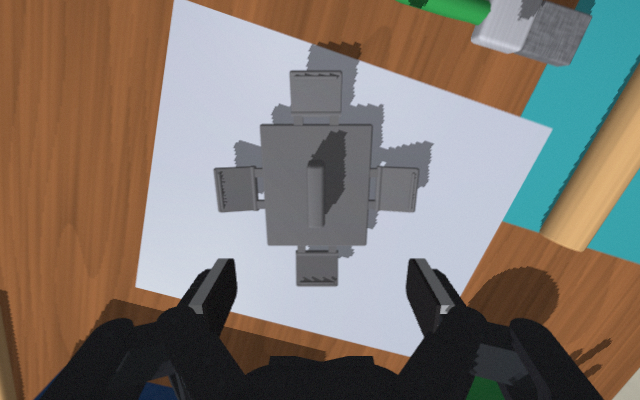

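The wrist view shows the whole lid square in view: plate corners about (261,125), (372,124), (367,245), (267,245), and handle top x 309–323, y 162–228.

Run:
```python
from h import *
a=np.load("w1.npy");st=dict(ee_pos=a[0],tcp_rot=a[1]);P=campose("wrist",st)
im=cv2.imread("pics/w1.png"); g=cv2.cvtColor(im,cv2.COLOR_BGR2GRAY)
uv=np.float32([[372,124],[261,125],[267,245],[367,245]])
s=cv2.cornerSubPix(g,uv.copy().reshape(-1,1,2),(3,3),(-1,-1),(3,30,.01)).reshape(-1,2);print(s.round(1).tolist())
for q in(uv,s):
    l,e=fit(P,q,lidpts,[.515,-.18,.3],[0,1,2,3]);print(l,e)
print(proj(P,lidpts(*l)).round(1).tolist())
goto(l[0],l[1],.012,l[2]+np.pi/2)
```

```text
[[372.20001220703125, 124.5999984741211], [259.6000061035156, 124.19999694824219], [267.5, 244.89999389648438], [365.70001220703125, 244.6999969482422]]
[ 0.51197782 -0.18160518  0.3057642 ] 0.9936373957888182
[ 0.5114884  -0.18160793  0.30342356] 0.8137671206225026
[[373.0, 123.7], [258.9, 123.7], [266.8, 245.8], [366.3, 245.9], [325.1, 164.0], [306.2, 164.0], [307.2, 228.8], [324.8, 228.9]]
travel [-0.005 -0.131  4.586] ang [-0.06 -0.05 -0.25]
```

>>> drive_tool(
  plan=[
    {"travel":[0,-0.13,1.2],"angular":[0,0,-0.2],"grip":60},
    {"travel":[0,-0.13,2.5],"angular":[0,0,-0.2],"grip":60},
    {"travel":[0,-0.13,3.5],"angular":[0,0,-0.2],"grip":60},
    {"travel":[0,-0.13,4.1],"angular":[0,0,-0.2],"grip":60},
    {"travel":[0,-0.13,4.28],"angular":[0,0,-0.2],"grip":60},
    {"travel":[0,-0.13,4.28],"angular":[0,0,-0.2],"grip":5},
    {"travel":[0,-0.13,4.28],"angular":[0,0,-0.2],"grip":5},
    {"travel":[0,-0.13,4.28],"angular":[0,0,-0.2],"grip":5},
    {"travel":[0,-0.13,4.28],"angular":[0,0,-0.2],"grip":5},
    {"travel":[0,-0.13,4.28],"angular":[0,0,-0.2],"grip":5},
  ],
  newtons=50,
)

```text
time: 2.35
ee_pos: [0.512, -0.1832, 0.0234]
tcp_rot: [3.14, 0.002, 1.871]
ft_force: [-1.2, -1.4, 7.2]
width: 0.0148
grip_force: 50.8
```

>>> drive_tool(
  plan=[
    {"travel":[0,0,0],"angular":[0,0,0],"grip":60},
    {"travel":[0,0,0],"angular":[0,0,0],"grip":60},
    {"travel":[0,0,-1.5],"angular":[0,0,0],"grip":100},
    {"travel":[0,0,-3],"angular":[0,0,0],"grip":100},
    {"travel":[1.0,0.3,-4.5],"angular":[0,0,0],"grip":100},
    {"travel":[2.5,0.75,-5.7],"angular":[0,0,0],"grip":100},
    {"travel":[4.1,1.2,-6.2],"angular":[0,0,0],"grip":100},
    {"travel":[5.7,1.7,-6.2],"angular":[0,0,0],"grip":100},
    {"travel":[7.3,2.2,-6.2],"angular":[0,0,0],"grip":100},
    {"travel":[8.9,2.65,-6.2],"angular":[0,0,0.5],"grip":100},
    {"travel":[10.5,3.1,-6.2],"angular":[0,0,1],"grip":100},
    {"travel":[11.8,3.5,-6.2],"angular":[0,0,1.5],"grip":100},
  ],
)

```text
time: 3.55
ee_pos: [0.5064, 0.1833, 0.2083]
tcp_rot: [3.141, -0.0, 1.845]
ft_force: [1.2, -0.5, 0.3]
width: 0.0854
grip_force: 0.0
```

>>> drive_tool(
  plan=[
    {"travel":[0.7,0.2,0],"angular":[0,0,0],"grip":100},
    {"travel":[0.97,0.28,0],"angular":[0,0,0],"grip":100},
    {"travel":[0.97,0.28,0],"angular":[0,0,0],"grip":100},
    {"travel":[0.97,0.28,0],"angular":[0,0,0],"grip":100},
  ],
)

```text
time: 3.95
ee_pos: [0.5072, 0.2105, 0.2079]
tcp_rot: [-3.141, 0.0, 1.844]
ft_force: [0.9, -0.6, -0.1]
width: 0.0853
grip_force: 0.0
```

Run:
```python
from h import *
st=readout.read_state(); im=cams.snapshot("wrist"); cv2.imwrite("pics/w2.png",im)
print(st['ee_pos'],st['tcp_rot'],st['qd']); np.save("w2.npy",[st['ee_pos'],st['tcp_rot']])
```

```text
[0.50719519 0.21045076 0.20788276] [-3.14143551e+00  1.82428525e-04  1.84422142e+00] [-0.01267082 -0.00550578  0.00098632  0.00097058  0.00134886  0.00135221]
```

View pics/w2.png

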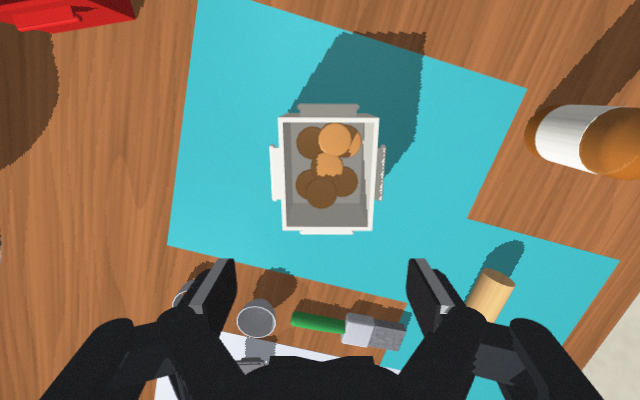

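The wrist view shows the tub's outer rim corners at about (278,118), (380,118), (373,231), (283,231). The bottle is at the far right, clear of the tub.

Run:
```python
from h import *
a=np.load("w2.npy");st=dict(ee_pos=a[0],tcp_rot=a[1]);P=campose("wrist",st)
g=cv2.cvtColor(cv2.imread("pics/w2.png"),cv2.COLOR_BGR2GRAY)
uv=np.float32([[380,118],[278,118],[283,231],[373,231]])
s=cv2.cornerSubPix(g,uv.copy().reshape(-1,1,2),(3,3),(-1,-1),(3,30,.01)).reshape(-1,2);print(s.round(1).tolist())
for q in(uv,s):
    l,e=fit(P,q,tubpts,[.507,.217,.27],[0,1,2,3]);print(l,e)
print(proj(P,tubpts(*l)).round(1).tolist())
goto(.512,-.182,.023,1.8743)
```

```text
[[378.8999938964844, 117.5], [277.5, 116.9000015258789], [282.0, 230.0], [371.3999938964844, 230.39999389648438]]
[0.51082506 0.22142587 0.27266304] 0.36312067900081757
[0.50966452 0.22186771 0.26725323] 0.12525504610336025
[[378.8, 117.6], [277.6, 117.0], [282.1, 229.8], [371.3, 230.3], [374.0, 122.2], [282.3, 121.7], [286.0, 226.2], [367.6, 226.6]]
travel [-12.633  -3.371   6.166] ang [-0.01  0.01 -1.75]
```

>>> drive_tool(
  plan=[
    {"travel":[-1.2,-0.32,0],"angular":[0,0,0],"grip":100},
    {"travel":[-2.8,-0.75,0],"angular":[0,0,-0.5],"grip":60},
    {"travel":[-4.4,-1.17,0],"angular":[0,0,-1],"grip":60},
    {"travel":[-6.0,-1.6,0],"angular":[0,0,-1.5],"grip":60},
    {"travel":[-7.6,-2.03,0],"angular":[0,0,-1.75],"grip":60},
    {"travel":[-9.2,-2.45,0],"angular":[0,0,-1.75],"grip":60},
    {"travel":[-10.8,-2.88,0.5],"angular":[0,0,-1.75],"grip":60},
    {"travel":[-12.0,-3.2,1.5],"angular":[0,0,-1.75],"grip":60},
    {"travel":[-12.63,-3.37,2.9],"angular":[0,0,-1.75],"grip":60},
    {"travel":[-12.63,-3.37,3.8],"angular":[0,0,-1.75],"grip":60},
    {"travel":[-12.63,-3.37,3.8],"angular":[0,0,-1.75],"grip":60},
  ],
)

```text
time: 5.1
ee_pos: [0.5099, -0.1815, 0.0906]
tcp_rot: [-3.137, -0.004, 1.873]
ft_force: [-0.8, -0.3, 0.4]
width: 0.0514
grip_force: 0.0
```

Run:
```python
from h import *
st=readout.read_state(); im=cams.snapshot("wrist"); cv2.imwrite("pics/w3.png",im)
print(st['ee_pos'],st['tcp_rot']);P=campose("wrist",st)
g=cv2.cvtColor(im,cv2.COLOR_BGR2GRAY)
uv=np.float32(proj(P,lidpts(.5115,-.1816,.3034))[:4]);print(uv)
s=cv2.cornerSubPix(g,uv.copy().reshape(-1,1,2),(4,4),(-1,-1),(3,30,.01)).reshape(-1,2);print(s.round(1).tolist())
print(fit(P,s,lidpts,[.5115,-.1816,.3],[0,1,2,3]))
goto(.5118,-.182,.023,1.8743)
```

```text
[ 0.50993599 -0.18153747  0.09063485] [-3.13680074 -0.00405628  1.87273256]
[[396.26505 130.47949]
 [252.51196 130.6788 ]
 [263.43643 278.627  ]
 [384.8325  278.7392 ]]
[[395.3999938964844, 131.89999389648438], [253.60000610351562, 130.8000030517578], [263.3999938964844, 278.6000061035156], [385.3999938964844, 278.70001220703125]]
(array([ 0.5117478 , -0.18191063,  0.30169355]), np.float64(0.6210564013768591))
travel [-0.03   0.015  2.34 ] ang [-0.12 -0.1  -0.03]
```

>>> drive_tool(
  plan=[
    {"travel":[0,0.01,1.0],"angular":[0,0,0],"grip":60},
    {"travel":[0,0.01,1.9],"angular":[0,0,0],"grip":60},
    {"travel":[0,0.01,2.22],"angular":[0,0,0],"grip":60},
    {"travel":[0,0.01,2.22],"angular":[0,0,0],"grip":30},
    {"travel":[0,0.01,2.22],"angular":[0,0,0],"grip":5},
    {"travel":[0,0.01,2.22],"angular":[0,0,0],"grip":5},
    {"travel":[0,0.01,2.22],"angular":[0,0,0],"grip":5},
    {"travel":[0,0.01,2.22],"angular":[0,0,0],"grip":5},
    {"travel":[0,0.01,2.22],"angular":[0,0,0],"grip":5},
  ],
)

```text
time: 6.05
ee_pos: [0.5135, -0.1809, 0.0294]
tcp_rot: [3.14, 0.002, 1.876]
ft_force: [-2.7, -0.5, 6.6]
width: 0.0149
grip_force: 49.9
```

Run:
```python
from h import *
st=readout.read_state(); print(st['ee_pos'],st['tcp_rot'],st['width'],st['ft_force'],st['grip_force'])
```

```text
[ 0.51352027 -0.18093907  0.02937691] [3.13950984e+00 1.92101344e-03 1.87565971e+00] 0.014876622386149336 [-2.73649218 -0.5441498   6.63383627] 49.9262398481369
```

>>> drive_tool(
  plan=[
    {"travel":[0,0,0],"angular":[0,0,0],"grip":40},
    {"travel":[0,0,0],"angular":[0,0,0],"grip":40},
    {"travel":[0,-0.05,0.2],"angular":[0,0,0],"grip":40},
    {"travel":[0,-0.05,0.2],"angular":[0,0,0],"grip":40},
    {"travel":[0,-0.05,0.2],"angular":[0,0,0],"grip":40},
  ],
)

```text
time: 6.55
ee_pos: [0.511, -0.1809, 0.021]
tcp_rot: [-3.141, -0.0, 1.875]
ft_force: [0.4, 0.1, -0.2]
width: 0.0339
grip_force: 0.0
```

>>> drive_tool(
  plan=[
    {"travel":[0,0,0],"angular":[0,0,0],"grip":5},
    {"travel":[0,0,0],"angular":[0,0,0],"grip":5},
    {"travel":[0,0,0],"angular":[0,0,0],"grip":5},
    {"travel":[0,0,0],"angular":[0,0,0],"grip":5},
    {"travel":[0,0,0],"angular":[0,0,0],"grip":5},
  ],
)

```text
time: 7.05
ee_pos: [0.5115, -0.1811, 0.0216]
tcp_rot: [3.141, 0.001, 1.876]
ft_force: [2.0, 0.4, 4.8]
width: 0.0149
grip_force: 50.2
```

>>> drive_tool(
  plan=[
    {"travel":[0,0,-0.7],"angular":[0,0,0],"grip":5},
    {"travel":[0,0,-1.8],"angular":[0,0,0],"grip":5},
    {"travel":[0,0,-3.0],"angular":[0,0,0],"grip":5},
    {"travel":[0.5,0.15,-4.2],"angular":[0,0,0],"grip":5},
    {"travel":[1.5,0.46,-5.2],"angular":[0,0,0.3],"grip":5},
    {"travel":[2.7,0.83,-5.7],"angular":[0,0,0.6],"grip":5},
    {"travel":[3.9,1.2,-5.7],"angular":[0,0,1],"grip":5},
    {"travel":[5.1,1.58,-5.7],"angular":[0,0,1.3],"grip":5},
    {"travel":[6.3,1.95,-5.7],"angular":[0,0,1.6],"grip":5},
    {"travel":[7.5,2.32,-5.7],"angular":[0,0,1.9],"grip":5},
    {"travel":[8.7,2.69,-5.7],"angular":[0,0,2.16],"grip":5},
    {"travel":[9.9,3.06,-5.7],"angular":[0,0,2.16],"grip":5},
  ],
)

```text
time: 8.25
ee_pos: [0.5088, 0.1312, 0.1914]
tcp_rot: [-3.139, -0.0, 1.838]
ft_force: [1.3, -0.9, -4.1]
width: 0.0146
grip_force: 49.7
```

>>> drive_tool(
  plan=[
    {"travel":[1.1,0.3,0],"angular":[0,0,0],"grip":5},
    {"travel":[2.0,0.58,0],"angular":[0,0,0],"grip":5},
    {"travel":[2.6,0.76,0],"angular":[0,0,0],"grip":5},
    {"travel":[2.93,0.84,0],"angular":[0,0,0],"grip":5},
    {"travel":[2.93,0.84,0],"angular":[0,0,0],"grip":5},
    {"travel":[2.93,0.84,0],"angular":[0,0,0],"grip":5},
    {"travel":[2.93,0.84,0],"angular":[0,0,0],"grip":5},
  ],
)

```text
time: 8.95
ee_pos: [0.5108, 0.2203, 0.1921]
tcp_rot: [-3.141, 0.0, 1.837]
ft_force: [-0.7, 0.1, -4.5]
width: 0.015
grip_force: 49.7
```

Run:
```python
from h import *
st=readout.read_state(); im=cams.snapshot("wrist"); cv2.imwrite("pics/w4.png",im)
print(st['ee_pos'],st['tcp_rot'],st['width'],st['ft_force'],st['grip_force'],st['time'])
P=campose("wrist",st); z=st['ee_pos'][2]+.0084
lp=lidpts(.5095-0.0,.2219,.267,z); print(proj(P,lidpts(*(st['ee_pos'][:2]+[.0002,-.0008]),st['tcp_rot'][2]-np.pi/2,z)).round(1).tolist())
goto(.5095,.2227,.0956,1.838)
```

```text
[0.51081599 0.22029898 0.19214187] [-3.14111073e+00  2.20767340e-04  1.83682406e+00] 0.014991177783252107 [-0.66088447  0.07712507 -4.46346793] 49.70230042934418 8.95
[[426.0, 146.0], [218.4, 146.1], [240.3, 342.1], [403.7, 342.1], [340.4, 225.6], [304.2, 225.6], [306.5, 333.8], [338.0, 333.8]]
travel [ 0.087 -0.023  3.222] ang [-0.01  0.01 -0.07]
```

View pics/w4.png

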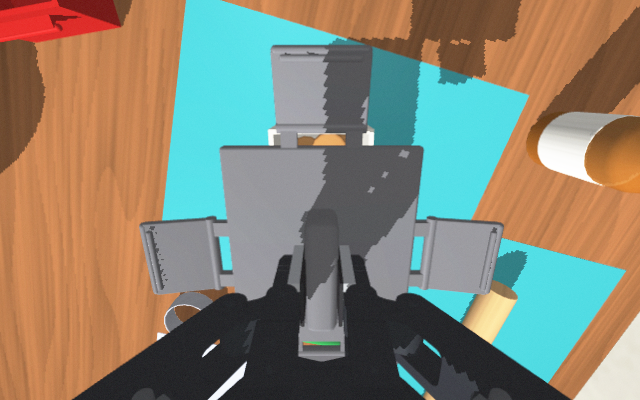

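The lid is held level and square above the tub: plate far corners at (220,147) and (423,147) against predicted (218,146) and (426,146). It can be lowered.

>>> drive_tool(
  plan=[
    {"travel":[0.087,-0.023,0.8],"angular":[0,0,0],"grip":5},
    {"travel":[0.087,-0.023,1.8],"angular":[0,0,0],"grip":5},
    {"travel":[0.087,-0.023,2.7],"angular":[0,0,0],"grip":5},
    {"travel":[0.087,-0.023,3.1],"angular":[0,0,0],"grip":5},
    {"travel":[0.087,-0.023,3.1],"angular":[0,0,0],"grip":5},
    {"travel":[0.087,-0.023,3.1],"angular":[0,0,0],"grip":5},
    {"travel":[0.087,-0.023,3.1],"angular":[0,0,0],"grip":5},
  ],
)

```text
time: 9.7
ee_pos: [0.5102, 0.2238, 0.1008]
tcp_rot: [3.139, -0.0, 1.838]
ft_force: [-0.2, 0.8, -4.4]
width: 0.0149
grip_force: 49.6
```

Run:
```python
from h import *
st=readout.read_state();print(st['ee_pos'],st['ft_force'],st['wrist_torque'],st['tcp_rot'])
goto(.5095,.2227,.0856,1.838)
```

```text
[0.51017466 0.22378269 0.10083811] [-0.23363785  0.79242441 -4.3540857 ] [ 0.02593953 -0.02585155 -0.01398768] [ 3.13915944e+00 -1.82200930e-04  1.83772337e+00]
travel [-0.029 -0.032  0.508] ang [ 0.14 -0.01 -0.02]
```

>>> drive_tool(
  plan=[
    {"travel":[-0.03,-0.03,0.1],"angular":[0,0,0],"grip":5},
    {"travel":[-0.03,-0.03,0.2],"angular":[0,0,0],"grip":5},
    {"travel":[-0.03,-0.03,0.28],"angular":[0,0,0],"grip":5},
    {"travel":[-0.03,-0.03,0.34],"angular":[0,0,0],"grip":5},
    {"travel":[-0.03,-0.03,0.34],"angular":[0,0,0],"grip":5},
  ],
)

```text
time: 10.2
ee_pos: [0.5087, 0.2225, 0.0888]
tcp_rot: [-3.141, 0.0, 1.838]
ft_force: [-0.3, 0.8, -4.8]
width: 0.015
grip_force: 49.8
```

>>> drive_tool(
  plan=[
    {"travel":[0,0,0.06],"angular":[0,0,0],"grip":5},
    {"travel":[0,0,0.12],"angular":[0,0,0],"grip":5},
    {"travel":[0,0,0.17],"angular":[0,0,0],"grip":5},
    {"travel":[0,0,0.17],"angular":[0,0,0],"grip":5},
  ],
)

```text
time: 10.6
ee_pos: [0.5091, 0.2226, 0.0856]
tcp_rot: [3.141, 0.0, 1.838]
ft_force: [-7.9, -3.0, 13.7]
width: 0.0149
grip_force: 52.4
```

>>> drive_tool(
  plan=[
    {"travel":[0,0,0],"angular":[0,0,0],"grip":50},
    {"travel":[0,0,0],"angular":[0,0,0],"grip":50},
    {"travel":[0,0,0],"angular":[0,0,0],"grip":50},
    {"travel":[0,0,-1.0],"angular":[0,0,0],"grip":50},
    {"travel":[0,0,-2.4],"angular":[0,0,0],"grip":50},
    {"travel":[0,0,-3.6],"angular":[0,0,0],"grip":50},
    {"travel":[0,0,-4.2],"angular":[0,0,0],"grip":50},
    {"travel":[0,0,-4.2],"angular":[0,0,0],"grip":50},
    {"travel":[0,0,-4.2],"angular":[0,0,0],"grip":50},
  ],
)

```text
time: 11.5
ee_pos: [0.5087, 0.2225, 0.2094]
tcp_rot: [-3.141, -0.0, 1.838]
ft_force: [0.2, 1.0, -1.0]
width: 0.0429
grip_force: 0.0
```

Run:
```python
from h import *
st=readout.read_state(); im=cams.snapshot("wrist"); cv2.imwrite("pics/w5.png",im)
print(st['ee_pos'],st['tcp_rot'],st['ft_force'])
P=campose("wrist",st);f=lambda x,y,w:lidpts(x,y,w,.094)
g=cv2.cvtColor(im,cv2.COLOR_BGR2GRAY)
uv=np.float32(proj(P,f(.5097,.2219,.267)))[:4];print(uv.round(1).tolist())
s=cv2.cornerSubPix(g,uv.copy().reshape(-1,1,2),(4,4),(-1,-1),(3,30,.01)).reshape(-1,2);print(s.round(1).tolist())
print(fit(P,s,f,[.51,.22,.27],[0,1,2,3]))
print(fit(P,s,lidpts,[.51,.22,.27,.094],[0,1,2,3]))
```

```text
[0.50865718 0.22246483 0.20940817] [-3.14124754e+00 -1.25291352e-05  1.83779208e+00] [ 0.22859554  0.96618146 -0.96235153]
[[380.6000061035156, 123.69999694824219], [264.79998779296875, 123.80000305175781], [272.20001220703125, 247.39999389648438], [372.8999938964844, 247.3000030517578]]
[[377.3999938964844, 124.9000015258789], [264.6000061035156, 123.69999694824219], [272.20001220703125, 247.39999389648438], [373.70001220703125, 246.39999389648438]]
(array([0.50914129, 0.2215904 , 0.27525655]), np.float64(1.0545466419291503))
(array([0.5093125 , 0.2209928 , 0.27526299, 0.09139806]), np.float64(0.903047337253213))
```

View pics/w5.png

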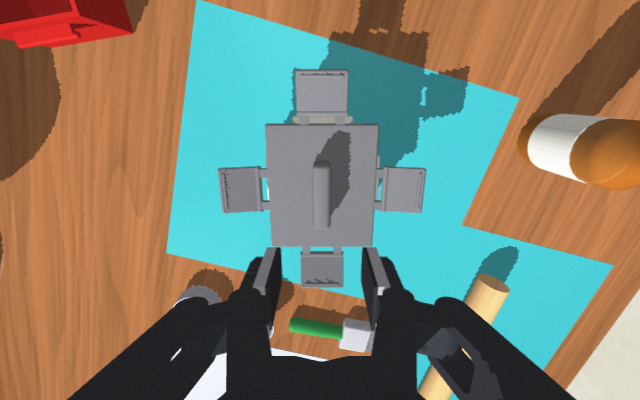

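The lid sits square on the tub: plate corners at (265,124), (378,125), (373,247), (272,247), centred within about 1 mm. I'll press the handle lightly to confirm it is seated.

>>> drive_tool(
  plan=[
    {"travel":[0,0,1],"angular":[0,0,0],"grip":0},
    {"travel":[0,0,2.2],"angular":[0,0,0],"grip":0},
    {"travel":[0,0,2.9],"angular":[0,0,0],"grip":0},
    {"travel":[0,0,3.2],"angular":[0,0,0],"grip":0},
    {"travel":[0,0,3.4],"angular":[0,0,0],"grip":0},
    {"travel":[0,0,3.5],"angular":[0,0,0],"grip":0},
    {"travel":[0,0,3.55],"angular":[0,0,0],"grip":0},
    {"travel":[0,0,3.55],"angular":[0,0,0],"grip":0},
  ],
)

```text
time: 12.35
ee_pos: [0.5088, 0.2225, 0.1069]
tcp_rot: [3.141, 0.0, 1.838]
ft_force: [-20.5, -7.8, 34.0]
width: 0.0002
grip_force: 17.1
```

```bash
cat >> h.py <<'E'
TUB=np.array([.5095,.2218]);YAW=.268
def rel(): # TCP in lid axes, mm (x,y) and z
    st=readout.read_state(); c,s=np.cos(YAW),np.sin(YAW); d=st['ee_pos'][:2]-TUB
    f=st['ft_force']; print('lid-axes mm',(1000*np.array([c*d[0]+s*d[1],-s*d[0]+c*d[1],st['ee_pos'][2]])).round(1),'F',np.round([c*f[0]+s*f[1],-s*f[0]+c*f[1],f[2]],1),'t',st['time'])
def golid(x,y,z,yaw):
    c,s=np.cos(YAW),np.sin(YAW); p=TUB+np.array([c*x-s*y,s*x+c*y])/1000; goto(*p,z/1000,yaw)
E
python3 - <<'E'
from h import *
rel();golid(0,140,140,YAW+np.pi/2)
E
```

```text
lid-axes mm [ -0.5   0.9 106.9] F [-21.8  -2.1  34. ] t 12.35
travel [ 4.637  0.014 -1.103] ang [ 0.05  0.01 -0.05]
```

>>> drive_tool(
  plan=[
    {"travel":[0,0,-0.6],"angular":[0,0,0],"grip":0},
    {"travel":[0,0,-1.2],"angular":[0,0,0],"grip":0},
    {"travel":[1.4,0,-1.2],"angular":[0,0,0],"grip":0},
    {"travel":[2.6,0,-1.2],"angular":[0,0,0],"grip":0},
    {"travel":[3.37,0.02,-1.0],"angular":[0,0,0],"grip":0},
    {"travel":[3.37,0.02,-0.3],"angular":[0,0,0],"grip":0},
    {"travel":[3.37,0.02,0.1],"angular":[0,0,0],"grip":0},
    {"travel":[3.37,0.02,0.1],"angular":[0,0,0],"grip":0},
  ],
)

```text
time: 13.15
ee_pos: [0.4822, 0.3196, 0.0992]
tcp_rot: [-3.139, 0.001, 1.838]
ft_force: [0.4, -0.4, 0.3]
width: 0.0002
grip_force: 0.0
```

Run:
```python
from h import *
rel();golid(0,98,50,YAW+np.pi/2)
```

```text
lid-axes mm [ -0.4 101.6  99.2] F [ 0.2 -0.5  0.3] t 13.15
travel [-0.117  0.017  1.64 ] ang [-0.14  0.04 -0.07]
```

>>> drive_tool(
  plan=[
    {"travel":[0,0,0.2],"angular":[0,0,0],"grip":0},
    {"travel":[0,0,0.4],"angular":[0,0,0],"grip":0},
    {"travel":[0,0,0.6],"angular":[0,0,0],"grip":0},
    {"travel":[-0.03,0,0.8],"angular":[0,0,0],"grip":0},
    {"travel":[-0.06,0,1.0],"angular":[0,0,0],"grip":0},
    {"travel":[-0.09,0,1.2],"angular":[0,0,0],"grip":0},
    {"travel":[-0.12,0,1.4],"angular":[0,0,0],"grip":0},
    {"travel":[-0.17,0,1.6],"angular":[0,0,0],"grip":0},
    {"travel":[-0.25,0,1.7],"angular":[0,0,0],"grip":0},
    {"travel":[-0.35,0,1.78],"angular":[0,0,0],"grip":0},
  ],
)

```text
time: 14.15
ee_pos: [0.4854, 0.3099, 0.0468]
tcp_rot: [-3.141, 0.0, 1.838]
ft_force: [-0.2, 1.3, 1.1]
width: 0.0
grip_force: 0.5
```

Run:
```python
from h import *
rel();golid(0,86,45,YAW+np.pi/2)
```

```text
lid-axes mm [ 0.1 91.3 46.8] F [0.2 1.3 1.1] t 14.15
travel [-0.177 -0.004  0.058] ang [-0.01  0.   -0.05]
```

>>> drive_tool(
  plan=[
    {"travel":[-0.04,0,0.03],"angular":[0,0,0],"grip":0},
    {"travel":[-0.08,0,0.03],"angular":[0,0,0],"grip":0},
    {"travel":[-0.12,0,0.03],"angular":[0,0,0],"grip":0},
    {"travel":[-0.16,0,0.03],"angular":[0,0,0],"grip":0},
    {"travel":[-0.16,0,0.03],"angular":[0,0,0],"grip":0},
  ],
)

```text
time: 14.65
ee_pos: [0.4866, 0.3056, 0.0461]
tcp_rot: [-3.141, -0.0, 1.838]
ft_force: [-1.0, 3.4, -1.8]
width: -0.0001
grip_force: 1.8
```

Run:
```python
from h import *
rel()
```

```text
lid-axes mm [ 0.1 86.8 46.1] F [-0.1  3.5 -1.8] t 14.65
```

>>> drive_tool(
  plan=[
    {"travel":[-0.03,0,0],"angular":[0,0,0],"grip":0},
    {"travel":[-0.06,0,0],"angular":[0,0,0],"grip":0},
    {"travel":[-0.09,0,0],"angular":[0,0,0],"grip":0},
    {"travel":[-0.12,0,0],"angular":[0,0,0],"grip":0},
    {"travel":[-0.12,0,0],"angular":[0,0,0],"grip":0},
  ],
)

```text
time: 15.15
ee_pos: [0.4878, 0.3018, 0.0462]
tcp_rot: [-3.142, 0.0, 1.838]
ft_force: [0.4, 1.3, 0.0]
width: -0.0001
grip_force: 0.4
```

Run:
```python
from h import *
rel()
```

```text
lid-axes mm [ 0.2 82.9 46.2] F [0.7 1.2 0. ] t 15.15
```

>>> drive_tool(
  plan=[
    {"travel":[-0.03,0,0],"angular":[0,0,0],"grip":0},
    {"travel":[-0.06,0,0],"angular":[0,0,0],"grip":0},
    {"travel":[-0.06,0,0],"angular":[0,0,0],"grip":0},
  ],
)

```text
time: 15.45
ee_pos: [0.4879, 0.3012, 0.0463]
tcp_rot: [3.141, -0.002, 1.838]
ft_force: [-3.9, 10.6, -2.3]
width: 0.0
grip_force: 5.6
```

Run:
```python
from h import *
rel()
```

```text
lid-axes mm [ 0.2 82.3 46.3] F [-0.9 11.3 -2.3] t 15.45
```

>>> drive_tool(
  plan=[
    {"travel":[0.4,0,0],"angular":[0,0,0],"grip":0},
    {"travel":[0.7,0,-0.5],"angular":[0,0,0],"grip":0},
    {"travel":[0.7,0,-1.8],"angular":[0,0,0],"grip":0},
    {"travel":[0.5,0,-2.9],"angular":[0,0,0],"grip":0},
    {"travel":[-0.3,0,-3.2],"angular":[0,0,0],"grip":0},
    {"travel":[-1.7,0,-3.2],"angular":[0,0,0],"grip":0},
    {"travel":[-3.1,0,-3.2],"angular":[0,0,0],"grip":0},
    {"travel":[-4.5,0,-3.2],"angular":[0,0,0],"grip":0},
    {"travel":[-5.6,0,-3.2],"angular":[0,0,0],"grip":0},
    {"travel":[-6.1,0,-2.6],"angular":[0,0,0],"grip":0},
    {"travel":[-6.1,0,-1.8],"angular":[0,0,0],"grip":0},
    {"travel":[-6.1,0,-1.8],"angular":[0,0,0],"grip":0},
  ],
)

```text
time: 16.65
ee_pos: [0.5353, 0.1232, 0.0978]
tcp_rot: [-3.137, -0.0, 1.837]
ft_force: [-0.1, 0.2, 0.2]
width: -0.0001
grip_force: 0.0
```

Run:
```python
from h import *
rel();golid(0,-101.5,99,YAW+np.pi/2)
```

```text
lid-axes mm [  -1.2 -101.9   97.8] F [-0.   0.2  0.2] t 16.65
travel [ 0.014  0.041 -0.04 ] ang [-0.26 -0.01 -0.11]
```

>>> drive_tool(
  plan=[
    {"travel":[0,0.02,0.2],"angular":[0,0,0],"grip":0},
    {"travel":[0,0.02,0.4],"angular":[0,0,0],"grip":0},
    {"travel":[0,0.02,0.6],"angular":[0,0,0],"grip":0},
    {"travel":[0.03,0.02,0.8],"angular":[0,0,0],"grip":0},
    {"travel":[0.06,0.02,1.0],"angular":[0,0,0],"grip":0},
    {"travel":[0.09,0.02,1.2],"angular":[0,0,0],"grip":0},
    {"travel":[0.12,0.02,1.4],"angular":[0,0,0],"grip":0},
    {"travel":[0.17,0.02,1.6],"angular":[0,0,0],"grip":0},
    {"travel":[0.25,0.02,1.7],"angular":[0,0,0],"grip":0},
    {"travel":[0.36,0.02,1.76],"angular":[0,0,0],"grip":0},
    {"travel":[0.36,0.02,1.76],"angular":[0,0,0],"grip":0},
  ],
)

```text
time: 17.75
ee_pos: [0.534, 0.1347, 0.0472]
tcp_rot: [-3.141, -0.0, 1.838]
ft_force: [-0.8, -0.4, -0.3]
width: -0.0001
grip_force: 0.0
```

Run:
```python
from h import *
rel()
```

```text
lid-axes mm [  0.5 -90.5  47.2] F [-0.9 -0.2 -0.3] t 17.75
```

>>> drive_tool(
  plan=[
    {"travel":[0.05,0,0.03],"angular":[0,0,0],"grip":0},
    {"travel":[0.1,0,0.03],"angular":[0,0,0],"grip":0},
    {"travel":[0.14,0,0.03],"angular":[0,0,0],"grip":0},
    {"travel":[0.18,0,0.03],"angular":[0,0,0],"grip":0},
    {"travel":[0.21,0,0.03],"angular":[0,0,0],"grip":0},
    {"travel":[0.24,0,0.03],"angular":[0,0,0],"grip":0},
    {"travel":[0.24,0,0.03],"angular":[0,0,0],"grip":0},
  ],
)

```text
time: 18.45
ee_pos: [0.5322, 0.1413, 0.0464]
tcp_rot: [-3.141, 0.0, 1.838]
ft_force: [-0.2, -2.6, -2.8]
width: -0.0002
grip_force: 1.5
```

Run:
```python
from h import *
rel()
```

```text
lid-axes mm [  0.6 -83.7  46.4] F [-0.9 -2.4 -2.8] t 18.45
```

>>> drive_tool(
  plan=[
    {"travel":[0.02,0,0],"angular":[0,0,0],"grip":0},
    {"travel":[0.04,0,0],"angular":[0,0,0],"grip":0},
    {"travel":[0.06,0,0],"angular":[0,0,0],"grip":0},
    {"travel":[0.06,0,0],"angular":[0,0,0],"grip":0},
  ],
)

```text
time: 18.85
ee_pos: [0.5319, 0.1423, 0.0465]
tcp_rot: [-3.141, 0.001, 1.838]
ft_force: [2.2, -9.4, -2.4]
width: -0.0001
grip_force: 4.6
```

Run:
```python
from h import *
rel()
```

```text
lid-axes mm [  0.6 -82.6  46.5] F [-0.3 -9.7 -2.4] t 18.85
```

>>> drive_tool(
  plan=[
    {"travel":[0.02,0,0],"angular":[0,0,0],"grip":0},
    {"travel":[0.02,0,0],"angular":[0,0,0],"grip":0},
    {"travel":[0.02,0,0],"angular":[0,0,0],"grip":0},
  ],
)

```text
time: 19.15
ee_pos: [0.5318, 0.143, 0.0464]
tcp_rot: [-3.141, 0.001, 1.838]
ft_force: [2.5, -7.8, -2.3]
width: -0.0
grip_force: 4.4
```

Run:
```python
from h import *
rel()
```

```text
lid-axes mm [  0.6 -81.9  46.4] F [ 0.3 -8.2 -2.3] t 19.15
```

>>> drive_tool(
  plan=[
    {"travel":[0.02,0,0],"angular":[0,0,0],"grip":0},
    {"travel":[0.03,0,0],"angular":[0,0,0],"grip":0},
    {"travel":[0.03,0,0],"angular":[0,0,0],"grip":0},
  ],
)

```text
time: 19.45
ee_pos: [0.5317, 0.1435, 0.0465]
tcp_rot: [3.142, 0.001, 1.838]
ft_force: [4.2, -12.7, -2.4]
width: -0.0
grip_force: 6.0
```

Run:
```python
from h import *
rel()
```

```text
lid-axes mm [  0.7 -81.4  46.5] F [  0.7 -13.3  -2.4] t 19.45
```

>>> drive_tool(
  plan=[
    {"travel":[-0.4,0,0],"angular":[0,0,0],"grip":0},
    {"travel":[-0.7,0,-0.6],"angular":[0,0,0],"grip":0},
    {"travel":[-0.7,0,-1.8],"angular":[0,0,-5],"grip":0},
    {"travel":[-0.5,0.3,-3.0],"angular":[0,0,-13],"grip":0},
    {"travel":[-0.2,0.7,-3.6],"angular":[0,0,-21],"grip":0},
    {"travel":[0.2,1.2,-3.6],"angular":[0,0,-29],"grip":0},
    {"travel":[0.7,1.7,-3.6],"angular":[0,0,-37],"grip":0},
    {"travel":[1.2,2.2,-3.6],"angular":[0,0,-45],"grip":0},
    {"travel":[1.7,2.6,-3.6],"angular":[0,0,-53],"grip":0},
    {"travel":[2.2,2.9,-3.6],"angular":[0,0,-61],"grip":0},
    {"travel":[2.6,3.05,-3.6],"angular":[0,0,-69],"grip":0},
    {"travel":[2.7,3.05,-3.6],"angular":[0,0,-77],"grip":0},
  ],
)

```text
time: 20.65
ee_pos: [0.5984, 0.2479, 0.1544]
tcp_rot: [3.141, -0.0, -3.094]
ft_force: [-0.4, -0.6, -0.7]
width: -0.0
grip_force: 0.0
```

>>> drive_tool(
  plan=[
    {"travel":[0,0,0],"angular":[0,0,-7],"grip":0},
    {"travel":[0,0,0],"angular":[0,0,-13],"grip":0},
    {"travel":[0,0,0],"angular":[0,0,-13],"grip":0},
  ],
)

```text
time: 20.95
ee_pos: [0.5984, 0.2466, 0.1546]
tcp_rot: [3.141, 0.0, -2.873]
ft_force: [-0.3, -1.5, 0.2]
width: -0.0001
grip_force: 0.0
```

Run:
```python
from h import *
rel();golid(92,0,99,YAW+np.pi)
im=cams.snapshot("wrist");cv2.imwrite("pics/w6.png",im)
```

```text
lid-axes mm [ 92.3   0.4 154.6] F [-0.7 -1.4  0.2] t 20.95
travel [ 0.01  -0.015  1.854] ang [0.03 0.01 0.05]
```

View pics/w6.png

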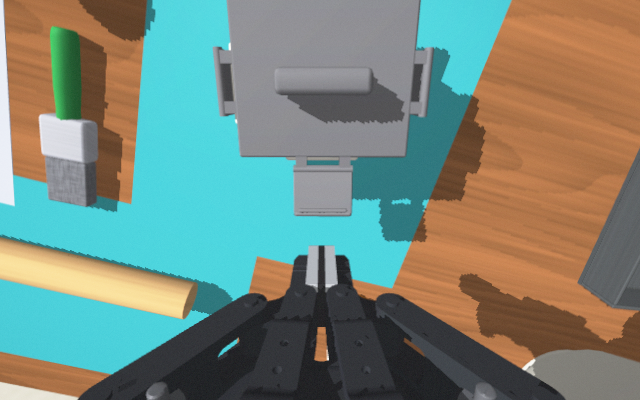

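Flaps b (right, u≈424) and d (left, u≈222) look closed symmetrically. Flap a at (323,190) is straight ahead of the finger.

>>> drive_tool(
  plan=[
    {"travel":[0,-0.02,1.0],"angular":[0,0,0],"grip":0},
    {"travel":[0,-0.02,1.8],"angular":[0,0,0],"grip":0},
    {"travel":[0,-0.02,2.05],"angular":[0,0,0],"grip":0},
    {"travel":[0,-0.02,2.25],"angular":[0,0,0],"grip":0},
    {"travel":[0,-0.02,2.45],"angular":[0,0,0],"grip":0},
    {"travel":[0.03,-0.02,2.65],"angular":[0,0,0],"grip":0},
    {"travel":[0.06,-0.02,2.85],"angular":[0,0,0],"grip":0},
    {"travel":[0.1,-0.02,3.05],"angular":[0,0,0],"grip":0},
    {"travel":[0.14,-0.02,3.25],"angular":[0,0,0],"grip":0},
    {"travel":[0.19,-0.02,3.45],"angular":[0,0,0],"grip":0},
    {"travel":[0.27,-0.02,3.55],"angular":[0,0,0],"grip":0},
    {"travel":[0.36,-0.02,3.6],"angular":[0,0,0],"grip":0},
  ],
)

```text
time: 22.2
ee_pos: [0.5878, 0.2432, 0.0461]
tcp_rot: [-3.142, -0.0, -2.875]
ft_force: [5.2, 1.3, 0.2]
width: -0.0004
grip_force: 2.5
```

Run:
```python
from h import *
rel()
```

```text
lid-axes mm [81.2 -0.1 46.1] F [ 5.3 -0.1  0.2] t 22.2
```

>>> drive_tool(
  plan=[
    {"travel":[0.04,0,0],"angular":[0,0,0],"grip":0},
    {"travel":[0.08,0,0],"angular":[0,0,0],"grip":0},
    {"travel":[0.12,0,0],"angular":[0,0,0],"grip":0},
    {"travel":[0.16,0,0],"angular":[0,0,0],"grip":0},
    {"travel":[0.19,0,0],"angular":[0,0,0],"grip":0},
    {"travel":[0.19,0,0],"angular":[0,0,0],"grip":0},
  ],
)

```text
time: 22.8
ee_pos: [0.5824, 0.2418, 0.0466]
tcp_rot: [3.142, 0.0, -2.875]
ft_force: [2.8, 0.8, -1.5]
width: -0.0001
grip_force: 1.0
```

Run:
```python
from h import *
rel()
```

```text
lid-axes mm [75.6 -0.1 46.6] F [ 2.9 -0.  -1.5] t 22.8
```

>>> drive_tool(
  plan=[
    {"travel":[0.03,0,0],"angular":[0,0,0],"grip":0},
    {"travel":[0.06,0,0],"angular":[0,0,0],"grip":0},
    {"travel":[0.08,0,0],"angular":[0,0,0],"grip":0},
    {"travel":[0.08,0,0],"angular":[0,0,0],"grip":0},
  ],
)

```text
time: 23.2
ee_pos: [0.5799, 0.2411, 0.0464]
tcp_rot: [-3.142, -0.001, -2.874]
ft_force: [-0.4, -1.0, -0.1]
width: 0.0002
grip_force: 0.0
```

Run:
```python
from h import *
rel()
```

```text
lid-axes mm [73.  -0.1 46.4] F [-0.6 -0.9 -0.1] t 23.2
```

Snapped (force fell to zero). A small confirming push.

>>> drive_tool(
  plan=[
    {"travel":[0.03,0,0],"angular":[0,0,0],"grip":0},
    {"travel":[0.06,0,0],"angular":[0,0,0],"grip":0},
    {"travel":[0.06,0,0],"angular":[0,0,0],"grip":0},
  ],
)

```text
time: 23.5
ee_pos: [0.5795, 0.2409, 0.0466]
tcp_rot: [3.141, 0.003, -2.875]
ft_force: [11.5, 3.4, -6.8]
width: 0.0001
grip_force: 6.0
```

Run:
```python
from h import *
rel()
```

```text
lid-axes mm [72.6 -0.1 46.6] F [12.   0.2 -6.8] t 23.5
```

>>> drive_tool(
  plan=[
    {"travel":[-0.4,0,0],"angular":[0,0,0],"grip":0},
    {"travel":[-0.7,0,-0.5],"angular":[0,0,0],"grip":0},
    {"travel":[-0.7,0,-1.8],"angular":[0,0,0],"grip":0},
    {"travel":[-0.5,0,-2.9],"angular":[0,0,0],"grip":0},
    {"travel":[0.3,0,-3.3],"angular":[0,0,0],"grip":0},
    {"travel":[1.7,0,-3.3],"angular":[0,0,0],"grip":0},
    {"travel":[3.1,0,-3.3],"angular":[0,0,0],"grip":0},
    {"travel":[4.3,0,-3.3],"angular":[0,0,0],"grip":0},
    {"travel":[5.1,0,-3.3],"angular":[0,0,0],"grip":0},
    {"travel":[5.45,0,-2.7],"angular":[0,0,0],"grip":0},
    {"travel":[5.45,0,-1.8],"angular":[0,0,0],"grip":0},
    {"travel":[5.45,0,-1.8],"angular":[0,0,0],"grip":0},
  ],
)

```text
time: 24.7
ee_pos: [0.4192, 0.197, 0.0984]
tcp_rot: [-3.141, -0.004, -2.874]
ft_force: [-0.4, 1.0, 1.5]
width: -0.0001
grip_force: 0.0
```

Run:
```python
from h import *
rel();golid(-92,0,99,YAW+np.pi)
```

```text
lid-axes mm [-93.7  -0.   98.4] F [-0.1  1.1  1.5] t 24.7
travel [-0.055  0.001 -0.019] ang [-0.02 -0.25 -0.05]
```

>>> drive_tool(
  plan=[
    {"travel":[-0.03,0,0.2],"angular":[0,0,0],"grip":0},
    {"travel":[-0.05,0,0.4],"angular":[0,0,0],"grip":0},
    {"travel":[-0.05,0,0.6],"angular":[0,0,0],"grip":0},
    {"travel":[-0.08,0,0.8],"angular":[0,0,0],"grip":0},
    {"travel":[-0.11,0,1.0],"angular":[0,0,0],"grip":0},
    {"travel":[-0.14,0,1.2],"angular":[0,0,0],"grip":0},
    {"travel":[-0.17,0,1.4],"angular":[0,0,0],"grip":0},
    {"travel":[-0.22,0,1.6],"angular":[0,0,0],"grip":0},
    {"travel":[-0.3,0,1.7],"angular":[0,0,0],"grip":0},
    {"travel":[-0.4,0,1.75],"angular":[0,0,0],"grip":0},
    {"travel":[-0.4,0,1.75],"angular":[0,0,0],"grip":0},
  ],
)

```text
time: 25.8
ee_pos: [0.4324, 0.2007, 0.0477]
tcp_rot: [-3.142, -0.001, -2.875]
ft_force: [-0.2, -1.1, -0.4]
width: 0.0
grip_force: 0.1
```

Run:
```python
from h import *
rel()
```

```text
lid-axes mm [-79.9   0.1  47.7] F [-0.5 -1.1 -0.4] t 25.8
```

>>> drive_tool(
  plan=[
    {"travel":[-0.04,0,0.04],"angular":[0,0,0],"grip":0},
    {"travel":[-0.08,0,0.04],"angular":[0,0,0],"grip":0},
    {"travel":[-0.12,0,0.04],"angular":[0,0,0],"grip":0},
    {"travel":[-0.15,0,0.04],"angular":[0,0,0],"grip":0},
    {"travel":[-0.15,0,0.04],"angular":[0,0,0],"grip":0},
  ],
)

```text
time: 26.3
ee_pos: [0.4361, 0.2017, 0.0465]
tcp_rot: [-3.142, -0.002, -2.874]
ft_force: [-4.8, 0.0, -1.2]
width: 0.0003
grip_force: 2.2
```

Run:
```python
from h import *
rel()
```

```text
lid-axes mm [-76.1   0.1  46.5] F [-4.6  1.3 -1.2] t 26.3
```

>>> drive_tool(
  plan=[
    {"travel":[-0.03,0,0],"angular":[0,0,0],"grip":0},
    {"travel":[-0.06,0,0],"angular":[0,0,0],"grip":0},
    {"travel":[-0.09,0,0],"angular":[0,0,0],"grip":0},
    {"travel":[-0.09,0,0],"angular":[0,0,0],"grip":0},
  ],
)

```text
time: 26.7
ee_pos: [0.4389, 0.2025, 0.0466]
tcp_rot: [-3.142, -0.001, -2.875]
ft_force: [-6.8, -2.1, -1.4]
width: -0.0
grip_force: 3.3
```

Run:
```python
from h import *
rel()
```

```text
lid-axes mm [-73.2   0.   46.6] F [-7.1 -0.2 -1.4] t 26.7
```

>>> drive_tool(
  plan=[
    {"travel":[-0.03,0,0],"angular":[0,0,0],"grip":0},
    {"travel":[-0.04,0,0],"angular":[0,0,0],"grip":0},
    {"travel":[-0.04,0,0],"angular":[0,0,0],"grip":0},
  ],
)

```text
time: 27.0
ee_pos: [0.439, 0.2025, 0.0466]
tcp_rot: [-3.141, -0.004, -2.874]
ft_force: [-16.8, -5.1, 7.3]
width: -0.0003
grip_force: 8.5
```

Run:
```python
from h import *
rel()
```

```text
lid-axes mm [-73.1   0.   46.6] F [-17.5  -0.5   7.3] t 27.0
```

>>> drive_tool(
  plan=[
    {"travel":[0.4,0,0],"angular":[0,0,0],"grip":0},
    {"travel":[0.7,0,-0.5],"angular":[0,0,0],"grip":0},
    {"travel":[0.7,0,-1.8],"angular":[0,0,0],"grip":0},
    {"travel":[0.5,0,-3.0],"angular":[0,0,0],"grip":0},
    {"travel":[0,0,-4.3],"angular":[0,0,0],"grip":0},
    {"travel":[-1.2,0,-5.2],"angular":[0,0,0],"grip":0},
    {"travel":[-2.6,0,-5.6],"angular":[0,0,0],"grip":0},
    {"travel":[-3.8,0,-5.6],"angular":[0,0,0],"grip":0},
    {"travel":[-4.5,0,-5.6],"angular":[0,0,0],"grip":0},
    {"travel":[-4.75,0,-5.6],"angular":[0,0,0],"grip":0},
    {"travel":[-4.75,0,-5.6],"angular":[0,0,0],"grip":0},
    {"travel":[-4.75,0,-5.6],"angular":[0,0,0],"grip":0},
  ],
)

```text
time: 28.2
ee_pos: [0.5773, 0.2404, 0.215]
tcp_rot: [3.142, 0.0, -2.874]
ft_force: [0.4, 0.0, 0.7]
width: 0.0
grip_force: 0.0
```

Run:
```python
from h import *
rel();st=readout.read_state();P=campose("wrist",st)
im=cams.snapshot("wrist")
# predicted flap tips (outer face, closed and at 0.2 rad)
c,s=np.cos(YAW),np.sin(YAW);W=lambda x,y,z:[TUB[0]+c*x-s*y,TUB[1]+s*x+c*y,z]
for th in(0,.2):
    o=.036*np.sin(th)+.002;z=.078-.036*np.cos(th)
    print(th,[proj(P,W(*p,z)).round(1)[0].tolist() for p in((0,.07+o),(-.06-o,0),(0,-.07-o),(.06+o,0))])
print(fit(P,cv2.cornerSubPix(cv2.cvtColor(im,6),np.float32(proj(P,lidpts(*TUB,YAW,.094))[:4]).reshape(-1,1,2),(4,4),(-1,-1),(3,30,.01)).reshape(-1,2),lambda a,b,w:lidpts(a,b,w,.094),[*TUB,YAW],[0,1,2,3]))
cr=im[60:330,170:470];cv2.imwrite("pics/w7.png",cv2.resize(cr,None,fx=2,fy=2,interpolation=2))
```

```text
lid-axes mm [ 70.3   0.  215. ] F [ 0.4 -0.1  0.7] t 28.2
0 [[392.4, 110.1], [321.2, 42.0], [250.1, 110.3], [321.3, 170.0]]
0.2 [[399.6, 110.2], [321.1, 33.4], [242.8, 110.4], [321.3, 176.6]]
(array([0.50855848, 0.22283537, 0.26837077]), np.float64(1.2090678809947653))
```

View pics/w7.png

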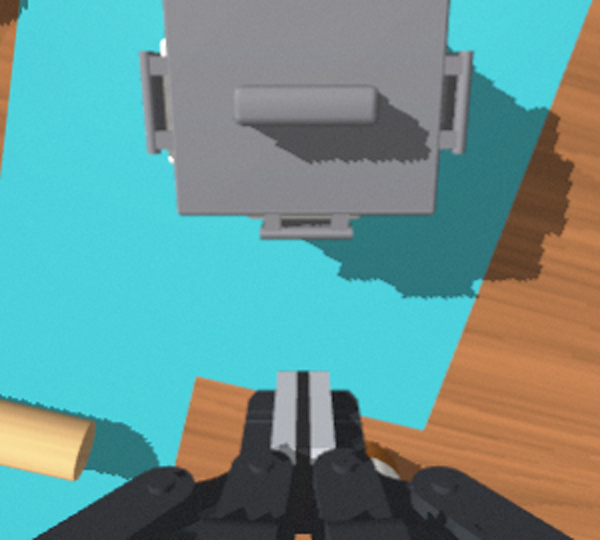

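All the checks agree. Flaps b and d have symmetric edges at crop u≈472 and 141, flap a is tight at v≈238, and flap c reached its hard stop. The lid is square, with about 1 mm of offset.

```bash
python3 -c "
from cell import job;print(job.hand_in())"
```

```text
the job is handed in; nothing more can be done
None
```

I seated the lid on the container, folded all four flaps to their stops and handed the job in at about 28 s; no verdict came back, flap d's click was the least distinct, and flap c was checked by force only.

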